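Put the laundry-sink set back on its own dishes

TASK

Somebody wiped the laundry counter and put the four things back on each other's places: the soap and the brush are on the bottle coasters, the jar and the bottle stand in the soap dish and the brush tray. Put each where it belongs: the wide jar upright in the middle of the large coaster, the slim bottle upright in the middle of the small coaster, the soap bar lying in the ribbed soap dish and the brush lying bristles down in the long tray; use bare counter to set things aside on the way. Set things down rather than letting them fall, do not knock the jar or the bottle over, and leave the dosing cup and the peg basket where they are.

Things in the scene. Friction and masses are not known exactly. Their poses are not given: they have to be found in the camera images.
- jar: White ceramic storage jar with a thick pale-wood lid fixed on it, round, 100 high: white body 64 diameter up to height 70, lid 66 diameter from height 70 to the flat top at 100. 0.32 kg. Loose. Origin: centre of its underside, z up. At the start it stands in the soap dish or in the brush tray (the bottle in the other). Belongs on large_coaster.
- bottle: Slim round white plastic bottle with a tall fluted grey cap, 130 high: body 46 diameter up to height 84, short shoulder to 92, cap 40 diameter (42 over its flutes) from 92 to the flat top at 130. 0.16 kg. Loose. Origin: centre of its underside, z up. At the start it stands in the soap dish or in the brush tray. Belongs on small_coaster.
- soap: Bar of olive-green laundry soap with rounded edges, 86 (x) by 54 (y) by 38 high. 0.18 kg. Loose. Origin: centre of its underside; x along its length, z up. At the start it lies on one of the two coasters (the brush on the other). Belongs in soap_dish.
- brush: Hand scrubbing brush lying bristles down: oval pale-wood block 150 (x) by 50 (y), 26 thick, from height 24 to 50, over a stiff rigid dark bristle pad 130 by 44 that reaches from the underside to height 24. 0.14 kg. Loose. Origin: centre of the underside of the bristles; x along its length, z up. At the start it lies on one of the two coasters. Belongs in brush_tray.
- large_coaster: Flat round grey stone coaster, 116 diameter, 10 thick, no rim, fixed to the counter. Origin: centre of its underside, on the counter; top face 10 above it.
- small_coaster: Flat round grey stone coaster, 84 diameter, 10 thick, no rim, fixed to the counter. Origin: centre of its underside, on the counter; top face 10 above it.
- soap_dish: White ceramic rectangular soap dish with cross ribs, fixed to the counter: outside 116 (x) by 90 (y), inside 104 by 78, rim 6 wide and 13 high; things inside rest on the rib tops, 8 above the counter. Origin: centre of its underside; x along its length.
- brush_tray: Long shallow brown wooden tray, fixed to the counter: outside 186 (x) by 90 (y), inside 174 by 78, rim 6 wide and 14 high, inner floor 8 above the counter. Origin: centre of its underside; x along its length.
- dosing_cup: Bystander: small open blue plastic dosing cup, 68 rim diameter, 55 high, loose, light. Origin: centre of its underside. Leave it where it is.
- peg_basket: Bystander: white open basket full of wooden clothes pegs, 90 (x) by 120 (y), walls 60 high, pegs up to about 70, loose. Origin: centre of its underside. Leave it where it is.
Things that resemble listed ones, but are neither listed nor needed, are in the scene too. Of the things shaped like the brush, the wood one is meant.

How it is judged:
At the end, for the whole second after the job is handed in: Jar upright on the large coaster, bottle upright on the small one, each within 15 mm of its centre; soap flat on the ribs in the soap dish, brush flat in the tray, bristles down, within 16 mm of the middle and lengthwise (0.4 and 0.25 rad); all four released and at rest (horizontal distance between jar and large_coaster below 0.015 m and z of jar in the frame of large_coaster between 0.006 and 0.014 m and angle between each of jar, bottle, soap, brush's own z axis and vertical below 0.1 rad and horizontal distance between bottle and small_coaster below 0.015 m and z of bottle in the frame of small_coaster between 0.006 and 0.014 m and x of soap in the frame of soap_dish between -0.016 and 0.016 m and y of soap in the frame of soap_dish between -0.016 and 0.016 m and z of soap in the frame of soap_dish between 0.004 and 0.012 m and angle between the x axis of soap and the x axis of soap_dish, either way round below 0.4 rad and x of brush in the frame of brush_tray between -0.016 and 0.016 m and y of brush in the frame of brush_tray between -0.016 and 0.016 m and z of brush in the frame of brush_tray between 0.004 and 0.012 m and angle between the x axis of brush and the x axis of brush_tray, either way round below 0.25 rad and linear speed of each of jar, bottle, soap, brush below 0.02 m/s and contact force between each of jar, bottle, soap, brush and the fingers below 0.1 N); the robot touches nothing.
It fails at once if the dosing cup or the peg basket is shifted by more than 25 mm (distance of any of dosing_cup, peg_basket from where it was at the start of the episode above 0.025 m).
It fails at once if the jar or the bottle is knocked over (leans more than 1 rad) (angle between any of jar, bottle's own z axis and vertical above 1 rad).
It fails at once if one of the four things falls or flies freely, faster than 0.7 m/s outside the fingers (a drop of about 25 mm or more) ((linear speed of jar above 0.7 m/s and contact force between jar and the fingers below 0.05 N) or (linear speed of bottle above 0.7 m/s and contact force between bottle and the fingers below 0.05 N) or (linear speed of soap above 0.7 m/s and contact force between soap and the fingers below 0.05 N) or (linear speed of brush above 0.7 m/s and contact force between brush and the fingers below 0.05 N)).
It also fails if it takes over 147 s, if anything falls off the work surface, if the arm or the gripper's body presses on something with over 40 N, if the wrist force passes 120 N, or if a joint passes its speed limit or range.

ROBOT

A 7-joint arm with a two-finger parallel gripper is mounted at the origin on the work surface. World frame = base frame: x ahead of the robot, y to its left, z up, the work surface at z = 0. Lengths are in m, angles in rad, forces in N, time in s.
With the tool pointing down it reaches from about 0.35 to 0.775 m from the base axis. Payload 3.1 kg.
Tool frame: the origin (TCP) lies between the finger pads; the fingertips stand 22 mm ahead of it and the grasp point (between the pads) lies 3 mm ahead of it; z points along the fingers, y is the line along which they close (so a half turn about z gives the same grasp; the last joint's range is limited). The gripper opens to 85 mm and grips with 20 to 120 N. Pads are 22 mm wide; open, the fingers measure 114 mm over their backs; the gripper's body (76 mm by 85 mm) begins 54 mm behind the grasp point. The pads swing forward as they close: fully open they stand 13 mm farther back than shut.
Start: joints at [-1.186, 0.311, 0.014, 1.512, -0.004, 1.319, -0.027], TCP at [0.228, 0.501, 0.253] pointing down, gripper open.
Joint ranges: [-2.7, 2.7], [-0.3, 1.91], [-1.27, 1.3], [0.12, 2.57], [-1.44, 4.58], [0.2, 2.03], [-3.05, 3.05]. Speed limits (rad/s): [2.79, 2.79, 3.14, 3.14, 3.14, 3.14, 3.14].

INTERFACE

Orientations are given as a 3x3 rotation matrix whose columns are the frame's x, y, z axes.
In Python, from plant import sensors, snapshot, arm gives the robot as it stands.
- The arm moves only by the shell command python3 -m pendant 'ROWS'. ROWS is JSON, a list that holds one entry, the list of rows, each a list of 7 numbers: the shift along the tool's x, y, z each as a share of 20 cm, from -1 to 1, then the turn, a rotation vector about the tool's x, y, z each as a share of 60 degrees, from -1 to 1, then the closure, from -1 (fully open) to 1 (shut). In form: [[[tx, ty, tz, wx, wy, wz, grip], ...]]. A call has exactly 8 rows; each row is the pose to reach, as a shift and turn from the pose commanded when the call began, along the tool's axes at that moment; what a row does not reach only later rows make up. A row lasts 1/12 s, in which the tool goes at most 41.7 mm and 7.16 degrees, less where a joint would pass 70% of its speed; a pose out of reach is approached as far as the arm can. A call with a number of a shift or a turn outside -1 to 1 is refused whole. A call with a gripper value outside its range is refused whole. The fingers move at their own pace and stop on an object; the grip force is fixed at half the most. Time passes only in rows, so rows that repeat a pose let the fingers close, or fill a call up. It gives the time, the measured TCP pose, the force, the opening and the grip force at its end, in the units of the state.
- sensors.state(): the state, without advancing time (a new reading comes with each control period).
- snapshot(name): name is "scene" or "top" or "wrist"; returns a dict with "frame" (400x640x3 uint8, red, green, blue), "range_z" (400x640 float32, m along the optical axis (not along the pixel's ray), 0 where there is no reading), "mtx" (3x3 intrinsics, pixels), "R" (3x3) and "t" (3): a world point X has camera coordinates R X + t. Camera axes: x right, y down, z forward; pixel columns grow to the right and rows downward; lengths in m; the calibration is good to about 2 mm. A picture is of the moment at which its call begins.
- arm.hand_in(): hands the job in; it is judged then, once.
The state is a dict: "time_s": time; "joint_positions": joint angles; "joint_vel": joint speeds; "effort": joint torques, N m; "position": TCP position; "tool_rot": TCP orientation; "contact_force": force on the tool from outside, world axes, zero at the start; "torque": the same for the moment, N m; "gripper_width": finger opening in m; "grip_force": force on a finger pad.
Only numpy, scipy, OpenCV 4.12 (cv2) and the standard library are available. Lean on these libraries where they do the work, as an engineer would, in place of code of your own. Each camera call takes 0.05 s, during which the arm holds its last target. There are 200 camera calls.

## Working session

There is one attempt and no reset: what is moved stays moved. The work goes in short steps, Python scripts to look and compute and a shell command to move; the robot and the scene stay as the last step left them, time stands still between calls to the robot, and variables do not carry over. Pictures are saved under pics/ and viewed, at most 14 in all, crops included, and the job is handed in when it is done.

```bash
ls; mkdir -p pics; python3 - <<'E'
from plant import sensors, snapshot
import cv2,numpy as np
s=sensors.state();print(s)
for n in("top","scene"):
    d=snapshot(n);cv2.imwrite(f"pics/{n}0.png",d["frame"][:,:,::-1]);np.savez(f"{n}0.npz",**d);print(n,d["mtx"],d["R"],d["t"])
E
```

```text
pics
{'time_s': 0.0, 'joint_positions': array([-1.18569152,  0.31175174,  0.01402747,  1.51307835, -0.00439139,
        1.31917812, -0.02721238]), 'joint_vel': array([-0.00189932,  0.00187266,  0.00068334, -0.00101938, -0.00016161,
       -0.00152063,  0.00011565]), 'effort': array([ 3.38815053e-04, -3.79920423e+01,  1.46320984e-01, -2.30585933e+01,
        1.24121457e-02,  1.35907313e-02, -1.95060778e-06]), 'position': array([0.22740595, 0.5000394 , 0.25219819]), 'tool_rot': array([[-9.10306668e-01,  4.13933565e-01, -8.79687978e-04],
       [ 4.13934483e-01,  9.10303976e-01, -2.21683451e-03],
       [-1.16838749e-04, -2.38213243e-03, -9.99997156e-01]]), 'contact_force': array([-0.36882981,  0.13551514,  0.33667044]), 'torque': array([ 0.04232783, -0.01344074, -0.0200949 ]), 'grip_force': 0.0, 'gripper_width': 0.08571800313103574}
top [[453.43879343   0.         314.06193234]
 [  0.         453.43879343 202.9081735 ]
 [  0.           0.           1.        ]] [[ 0.01123362 -0.99977423 -0.01803602]
 [-0.99202132 -0.00887784 -0.12575722]
 [ 0.12556871  0.01930482 -0.99189708]] [-0.06042539  0.59083111  1.17344272]
scene [[502.61981982   0.         318.44390791]
 [  0.         502.61981982 203.36910717]
 [  0.           0.           1.        ]] [[-0.64604065  0.76297375  0.02241711]
 [ 0.45780669  0.41080894 -0.78844724]
 [-0.6107737  -0.49910627 -0.61469376]] [ 0.40184639 -0.22057692  1.72830667]
```

View pics/top0.png

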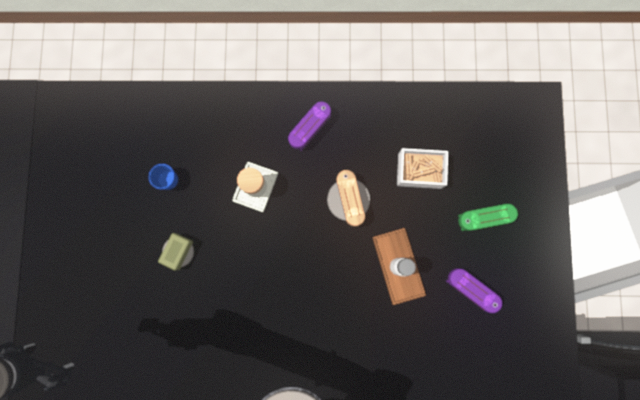

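View pics/scene0.png

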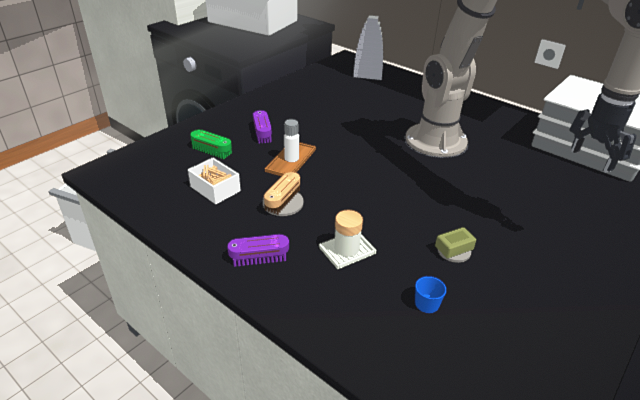

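Top view: wood brush at (350,198) on the large coaster; similar-looking things are purple (310,124), purple (475,290) and green (488,217). The jar is at (250,180) in the dish, the bottle at (403,266) in the tray, the soap at (176,252) on the small coaster, the cup at (163,177) and the basket at (423,168). The wood one is the brush wanted.

```bash
cat > h.py <<'E'
import cv2,numpy as np
from scipy.spatial.transform import Rotation as Ro
def cloud(d):
    K,R,t=d["mtx"],d["R"],d["t"];v,u=np.mgrid[:400,:640];z=d["range_z"]
    c=np.stack([(u-K[0,2])/K[0,0]*z,(v-K[1,2])/K[1,1]*z,z],-1)
    return (c-t)@R
def ray(d,px,h):
    K,R,t=d["mtx"],d["R"],d["t"];px=np.atleast_2d(px)
    r=np.c_[px,np.ones(len(px))]@np.linalg.inv(K).T@R; o=-R.T@t
    return o+r*((h-o[2])/r[:,2])[:,None]
def rect(P):
    (c,s,a)=cv2.minAreaRect((P[:,:2]*1000).astype(np.float32)); 
    if s[0]<s[1]: s=s[::-1];a+=90
    return np.round(c,1),np.round(s,1),round((a+90)%180-90,1)
def go(s,xyz,yaw):
    """shares to get from commanded state to tool-down pose with tool y axis at yaw (deg)"""
    R=s["tool_rot"];d=R.T@(np.array(xyz)-s["position"])/.2
    best=None
    for k in(0,180):
        a=np.radians(yaw+k);y=np.array([np.cos(a),np.sin(a),0]);z=np.array([0,0,-1.]);G=np.c_[np.cross(y,z),y,z]
        w=Ro.from_matrix(R.T@G).as_rotvec()
        print("shift",np.round(d,3),"turn",np.round(w/(np.pi/3),3),"j7 now",round(s["joint_positions"][6],2))
E
python3 - <<'E'
from h import *
d=dict(np.load("top0.npz"));P=cloud(d);f=d["frame"];hsv=cv2.cvtColor(f,cv2.COLOR_RGB2HSV);H,S,V=[hsv[...,i].astype(int) for i in range(3)]
v,u=np.mgrid[:400,:640]
def win(a,b,c,e): return (u>a)&(u<b)&(v>c)&(v<e)
Z=P[...,2];ok=d["range_z"]>0
def rep(n,m):
    m=m&ok; Q=P[m]; print(n,m.sum(),"z",np.round(np.percentile(Q[:,2],[5,50,95]),3) if len(Q) else "", rect(Q) if len(Q)>5 else "")
A=win(320,375,165,232);rep("brushtop",A&(Z>.045)&(S>60));rep("Lcoaster",A&(Z<.02)&(Z>.004)&(V>50)&(S<60))
B=win(150,200,228,275);rep("soap",B&(Z>.035));rep("Scoaster",B&(Z<.02)&(Z>.004)&(V>50)&(S<60))
C=win(225,285,155,218);rep("jartop",C&(Z>.095));rep("dish",C&(Z<.02)&(V>70))
D=win(365,430,222,310);rep("bottletop",D&(Z>.125));rep("tray",D&(Z<.025)&(S>60)&(V>50))
rep("cup",win(145,182,160,192)&(Z>.03));rep("basket",win(393,452,143,192)&(Z>.03))
for n,w in(("p1",win(280,335,98,152)),("p2",win(445,505,265,315)),("g",win(455,520,200,235))): rep(n,w&(Z>.03))
# plane-ray fits
for n,w,h in(("Lc",A,.01),("Sc",B,.01)):
    m=w&(S<60)&(V>60)&(Z<.03); print(n,cv2.minEnclosingCircle((ray(d,np.c_[u[m],v[m]],h)[:,:2]*1000).astype(np.float32)))
for n,w,h in(("dish",C,.012),):
    m=w&(V>90)&(Z<.03); print(n,rect(ray(d,np.c_[u[m],v[m]],h)))
m=D&(S>60)&(V>50)&(Z<.03);print("tray",rect(ray(d,np.c_[u[m],v[m]],.014)))
x=cv2.resize(f[150:320,140:440],None,fx=2.6,fy=2.6,interpolation=cv2.INTER_CUBIC);cv2.imwrite("pics/crop.png",x[:,:,::-1])
E
```

```text
brushtop 936 z [0.054 0.058 0.062] (array([ 605.8, -150.7]), array([148.5,  50.5]), 13.7)
Lcoaster 590 z [0.005 0.008 0.012] (array([ 609. , -145.2]), array([171.7, 135.3]), -1.5)
soap 686 z [0.041 0.046 0.05 ] (array([460.3, 312.4]), array([85.9, 56.1]), -24.4)
Scoaster 133 z [0.005 0.009 0.017] (array([467. , 306.3]), array([82.5, 75.3]), 42.3)
jartop 529 z [0.102 0.106 0.11 ] (array([641.9, 106.8]), array([65.5, 63. ]), 3.4)
dish 975 z [-0.003  0.005  0.014] (array([643.3, 116.1]), array([125.7, 109. ]), -19.1)
bottletop 227 z [0.132 0.136 0.14 ] (array([ 427.4, -280.7]), array([38.8, 38.7]), 71.1)
tray 2284 z [-0.002  0.007  0.014] (array([ 445.7, -277.9]), array([232.2, 100.1]), 17.0)
cup 243 z [0.032 0.048 0.056] (array([659.1, 352.5]), array([66.3, 65.4]), 64.2)
basket 1256 z [0.031 0.05  0.061] (array([ 690. , -344.6]), array([121.2,  92.4]), 87.2)
p1 980 z [0.042 0.048 0.052] (array([806. , -39.9]), array([148.8,  51.4]), -39.5)
p2 1128 z [0.043 0.048 0.052] (array([ 368.7, -472.3]), array([149.1,  51. ]), 53.3)
g 1052 z [0.044 0.049 0.052] (array([ 559.4, -513.7]), array([150.7,  50.7]), -78.5)
Lc ((613.1232299804688, -167.01629638671875), 85.07606506347656)
Sc ((459.26837158203125, 323.15411376953125), 52.627689361572266)
dish (array([640.9, 114.5]), array([122.5, 105.2]), -18.7)
tray (array([ 445.7, -275.5]), array([229.2,  98.7]), 17.0)
```

View pics/crop.png

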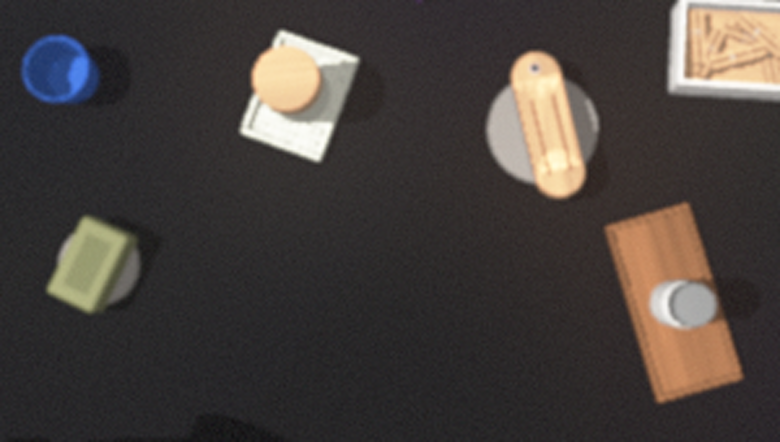

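The crop confirms it: wood brush on the large coaster at crop (548,125), four other things as described. Now refined fixture centres and first motion numbers.

```bash
cat >> h.py <<'E'
def legs(xyz,yaw,n=1,s=None,out=True):
    """split move to tool-down pose (tool y at yaw deg) in n legs; shares per leg in axes at its start"""
    from plant import sensors
    s=s or sensors.state();R=s["tool_rot"];p=s["position"];y0=np.degrees(np.arctan2(R[1,1],R[0,1]))
    dy=(yaw-y0+180)%360-180; D=np.array(xyz)-p
    tilt=Ro.from_matrix(R.T@np.c_[[R[1,1],-R[0,1],0],[R[0,1],R[1,1],0],[0,0,-1]][:, :]).as_rotvec() if 0 else None
    print("pos",np.round(p,4),"yaw",round(y0,1),"dyaw",round(dy,1),"q7",round(s["joint_positions"][6],2),"w",round(s["gripper_width"],4),"t",round(s["time_s"],1))
    for i in range(n):
        a=np.radians(y0+dy*i/n);Y=np.array([np.cos(a),np.sin(a),0]);Z=np.array([0,0,-1.]);G=np.c_[np.cross(Y,Z),Y,Z]
        print(" leg",np.round(G.T@D/n/.2,3),"wz",round(-dy/n/60,3))
E
python3 - <<'E'
from h import *
d=dict(np.load("top0.npz"));f=d["frame"];hsv=cv2.cvtColor(f,cv2.COLOR_RGB2HSV);Z=cloud(d)[...,2]
H,S,V=[hsv[...,i].astype(int) for i in range(3)];v,u=np.mgrid[:400,:640]
def win(a,b,c,e): return (u>a)&(u<b)&(v>c)&(v<e)
def big(m):
    m=cv2.morphologyEx(m.astype(np.uint8),cv2.MORPH_OPEN,np.ones((3,3)))
    return max(cv2.findContours(m,0,1)[0],key=cv2.contourArea)[:,0]
from scipy.optimize import least_squares
for n,w,r in(("L",win(320,378,170,230),.058),("S",win(150,200,228,275),.042)):
    m=w&(S<70)&(V>75)&(Z<.03); c=cv2.morphologyEx(m.astype(np.uint8),cv2.MORPH_OPEN,np.ones((2,2)));q=ray(d,np.c_[u[c>0],v[c>0]],.01)[:,:2]
    h=cv2.convexHull((q*1000).astype(np.float32))[:,0]/1000
    g=least_squares(lambda p:np.hypot(*(h-p).T)-r,h.mean(0),loss="soft_l1",f_scale=.002);print(n,g.x,np.round(g.fun*1000,1))
C=win(225,285,155,218)
print("dish",rect(ray(d,big(C&(V>110)&(((S<50)))),.012)))
print("tray",rect(ray(d,big(win(365,430,222,310)&(((S>90)&(V>60))|(Z>.03))),.014)))
legs((.55,.15,.25),-10,2); 
E
```

```text
L [ 0.60303749 -0.14865131] [ 1.1 -1.6  1.   0.3  1.1  1.7  0.5  1.6  1.5  1.5  1.   1.2  1.3  1.5
  1.5  1.4  1.3  1.1  0.4 -0.6  0.7  0.4  0.6  0.9  2.3  3.6  3.2  2.8
  3.   1.6  1.3  1.4]
S [0.45698379 0.31269515] [-0.4  1.6  0.6  0.9  0.2 -0.8 -1.3 -0.6  0.3  0.1  0.8  0.3  0.3  0.5
  1.1  1.1 -1.3  0.6 -1. ]
dish (array([639.5, 109.6]), array([120.4,  94.6]), -19.4)
tray (array([ 428.1, -280.6]), array([190. ,  95.9]), 16.8)
pos [0.2274 0.5001 0.2523] yaw 65.6 dyaw -75.6 q7 -0.03 w 0.0854 t 0.1
 leg [-1.096 -0.463  0.006] wz 0.63
 leg [-1.15   0.306  0.006] wz 0.63
```

```bash
python3 -c "
from h import *
legs((.606,-.151,.20),-76.3,4)"; python3 -m pendant 2>&1 '[[[0,0,0,0,0,0,-1],[0,0,0,0,0,0,-1],[0,0,0,0,0,0,-1],[0,0,0,0,0,0,-1],[0,0,0,0,0,0,-1],[0,0,0,0,0,0,-1],[0,0,0,0,0,0,-1],[0,0,0,0,0,0,-1]]]'
```

```text
pos [0.2274 0.5001 0.2523] yaw 65.6 dyaw -141.9 q7 -0.03 w 0.0854 t 0.1
 leg [-0.768 -0.545  0.065] wz 0.591
 leg [-0.941  0.001  0.065] wz 0.591
 leg [-0.766  0.547  0.065] wz 0.591
 leg [-0.306  0.89   0.065] wz 0.591
time_s: 0.77
position: [0.2276, 0.5007, 0.2533]
tool_rot: [[-0.91, 0.414, 0.0], [0.414, 0.91, 0.0], [-0.0, 0.0, -1.0]]
contact_force: [-0.5, 0.0, -0.0]
gripper_width: 0.0853
grip_force: 0.0
```

```bash
python3 -m pendant '[[[-0.1,-0.07,0,0,0,0.08,-1],[-0.22,-0.16,0,0,0,0.17,-1],[-0.35,-0.25,0.02,0,0,0.27,-1],[-0.5,-0.35,0.03,0,0,0.38,-1],[-0.64,-0.45,0.05,0,0,0.48,-1],[-0.77,-0.545,0.06,0,0,0.59,-1],[-0.77,-0.545,0.06,0,0,0.59,-1],[-0.77,-0.545,0.06,0,0,0.59,-1]]]'|head -2
python3 -m pendant '[[[-0.16,0,0,0,0,0.1,-1],[-0.32,0,0,0,0,0.2,-1],[-0.48,0,0.02,0,0,0.3,-1],[-0.63,0,0.03,0,0,0.4,-1],[-0.78,0,0.05,0,0,0.5,-1],[-0.94,0,0.06,0,0,0.59,-1],[-0.94,0,0.06,0,0,0.59,-1],[-0.94,0,0.06,0,0,0.59,-1]]]'|head -2
python3 -m pendant '[[[-0.13,0.09,0,0,0,0.1,-1],[-0.26,0.18,0,0,0,0.2,-1],[-0.39,0.27,0.02,0,0,0.3,-1],[-0.52,0.36,0.03,0,0,0.4,-1],[-0.65,0.45,0.05,0,0,0.5,-1],[-0.77,0.547,0.06,0,0,0.59,-1],[-0.77,0.547,0.06,0,0,0.59,-1],[-0.77,0.547,0.06,0,0,0.59,-1]]]'|head -2
python3 -c "
from h import *
legs((.606,-.151,.20),-76.3,1)"
```

```text
time_s: 1.43
position: [0.3241, 0.3359, 0.2416]
time_s: 2.1
position: [0.4178, 0.1749, 0.2294]
time_s: 2.77
position: [0.5127, 0.0126, 0.217]
pos [0.5127 0.0126 0.217 ] yaw -40.6 dyaw -35.7 q7 -0.6 w 0.0854 t 2.8
 leg [-0.318  0.886  0.085] wz 0.595
```

```bash
python3 -m pendant '[[[-0.05,0.15,0.02,0,0,0.1,-1],[-0.1,0.3,0.03,0,0,0.2,-1],[-0.16,0.45,0.04,0,0,0.3,-1],[-0.22,0.6,0.05,0,0,0.4,-1],[-0.27,0.75,0.07,0,0,0.5,-1],[-0.318,0.886,0.085,0,0,0.595,-1],[-0.318,0.886,0.085,0,0,0.595,-1],[-0.318,0.886,0.085,0,0,0.595,-1]]]'|head -2
python3 - <<'E'
from h import *
from plant import snapshot
d=snapshot("wrist");np.savez("w1.npz",**d);cv2.imwrite("pics/w1.png",d["frame"][:,:,::-1])
legs((.606,-.151,.05),-76.3,1)
E
```

```text
time_s: 3.43
position: [0.6056, -0.1501, 0.1991]
pos [ 0.6055 -0.1486  0.1994] yaw -76.1 dyaw -0.2 q7 -0.82 w 0.0852 t 3.5
 leg [-0.001  0.012  0.747] wz 0.004
```

View pics/w1.png

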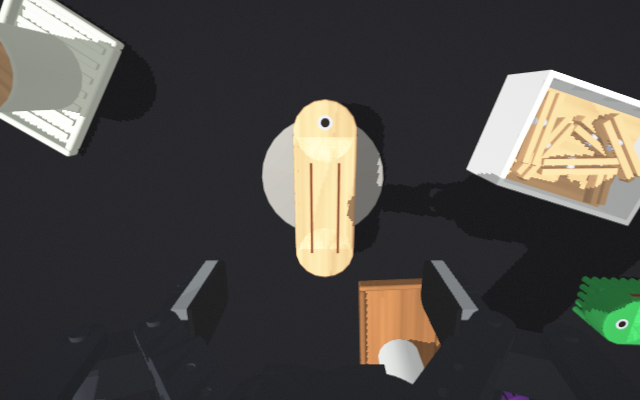

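Wrist view: brush centred at (325,188) between the fingers, large coaster around (322,175), aligned lengthwise. Measure both from here.

```bash
cat >> h.py <<'E'
def hs(d):
    h=cv2.cvtColor(d["frame"],cv2.COLOR_RGB2HSV).astype(int);return h[...,0],h[...,1],h[...,2]
def biggest(m,k=3):
    m=cv2.morphologyEx(m.astype(np.uint8),cv2.MORPH_OPEN,np.ones((k,k)))
    return max(cv2.findContours(m,0,1)[0],key=cv2.contourArea)[:,0]
def circ(q,r):
    from scipy.optimize import least_squares
    h=cv2.convexHull((q[:,:2]*1000).astype(np.float32))[:,0]
    g=least_squares(lambda p:np.hypot(*(h-p).T)-r,h.mean(0),loss="soft_l1",f_scale=2);return np.round(g.x,1),np.round(np.abs(g.fun).max(),1)
E
python3 - <<'E'
from h import *
d=dict(np.load("w1.npz"));H,S,V=hs(d);v,u=np.mgrid[:400,:640];W=(u>230)&(u<400)&(v>80)&(v<290)
P=cloud(d)
c=biggest(W&(S>60)&(V>110));print("brush",rect(ray(d,c,.058)),np.median(P[W&(S>60)&(V>110)][:,2]))
m=W&(S<50)&(V>90)&(P[...,2]<.03);print("coaster",circ(ray(d,np.c_[u[m],v[m]],.01),58))
E
```

```text
brush (array([ 605.1, -150.9]), array([149.5,  50. ]), 13.5) 0.05973347766185807
coaster (array([ 607.1, -148. ]), np.float64(1.0))
```

```bash
python3 -m pendant '[[[0,0.005,0.12,0,0,0.004,-1],[0,0.01,0.26,0,0,0.004,-1],[0,0.01,0.4,0,0,0.004,-1],[0,0.01,0.54,0,0,0.004,-1],[0,0.01,0.66,0,0,0.004,-1],[0,0.01,0.73,0,0,0.004,-1],[0,0.01,0.745,0,0,0.004,-1],[0,0.01,0.745,0,0,0.004,-1]]]'
python3 -m pendant '[[[0,0,0,0,0,0,0.2],[0,0,0,0,0,0,0.6],[0,0,0,0,0,0,1],[0,0,0,0,0,0,1],[0,0,0,0,0,0,1],[0,0,0,0,0,0,1],[0,0,0,0,0,0,1],[0,0,0,0,0,0,1]]]'
python3 -m pendant '[[[0,0,-0.05,0,0,0,1],[0,0,-0.12,0,0,0,1],[0,0,-0.2,0,0,0,1],[0,0,-0.3,0,0,0,1],[0,0,-0.38,0,0,0,1],[0,0,-0.4,0,0,0,1],[0,0,-0.4,0,0,0,1],[0,0,-0.4,0,0,0,1]]]'
python3 -c "
from h import *
legs((.47,-.04,.13),-76,1)"
```

```text
time_s: 4.15
position: [0.6054, -0.1514, 0.0509]
tool_rot: [[0.972, 0.235, -0.001], [0.235, -0.972, 0.002], [-0.001, -0.002, -1.0]]
contact_force: [0.2, 0.1, -0.1]
gripper_width: 0.0856
grip_force: 0.0
time_s: 4.82
position: [0.607, -0.1542, 0.0534]
tool_rot: [[0.973, 0.232, 0.004], [0.232, -0.973, -0.0], [0.004, 0.001, -1.0]]
contact_force: [-0.6, 0.3, 6.6]
gripper_width: 0.0493
grip_force: 64.9
time_s: 5.48
position: [0.6049, -0.1536, 0.1307]
tool_rot: [[0.973, 0.232, -0.001], [0.232, -0.973, 0.001], [-0.001, -0.001, -1.0]]
contact_force: [0.2, -0.3, -2.2]
gripper_width: 0.0494
grip_force: 64.2
pos [ 0.6049 -0.1536  0.1307] yaw -76.6 dyaw 0.6 q7 -0.79 w 0.0494 t 5.5
 leg [-0.525 -0.709  0.003] wz -0.01
```

```bash
python3 -m pendant '[[[-0.04,-0.06,0,0,0,0,1],[-0.12,-0.16,0,0,0,0,1],[-0.22,-0.3,0,0,0,0,1],[-0.34,-0.46,0,0,0,0,1],[-0.44,-0.6,0,0,0,0,1],[-0.5,-0.68,0,0,0,0,1],[-0.525,-0.71,0,0,0,-0.01,1],[-0.525,-0.71,0,0,0,-0.01,1]]]'|head -2
python3 -m pendant '[[[0,0,0.05,0,0,0,1],[0,0,0.13,0,0,0,1],[0,0,0.23,0,0,0,1],[0,0,0.32,0,0,0,1],[0,0,0.39,0,0,0,1],[0,0,0.42,0,0,0,1],[0,0,0.435,0,0,0,1],[0,0,0.435,0,0,0,1]]]'
```

```text
time_s: 6.15
position: [0.4681, -0.0381, 0.1301]
time_s: 6.82
position: [0.471, -0.0418, 0.0441]
tool_rot: [[0.971, 0.24, -0.0], [0.24, -0.971, -0.001], [-0.001, 0.001, -1.0]]
contact_force: [0.9, 0.1, -1.1]
gripper_width: 0.0488
grip_force: 64.3
```

```bash
python3 -m pendant '[[[0,0,0.005,0,0,0,1],[0,0,0.01,0,0,0,1],[0,0,0.01,0,0,0,1],[0,0,0.01,0,0,0,0.6],[0,0,0.01,0,0,0,0],[0,0,0.01,0,0,0,-1],[0,0,0.01,0,0,0,-1],[0,0,0.01,0,0,0,-1]]]'
python3 -m pendant '[[[0,0,-0.02,0,0,0,-1],[0,0,-0.1,0,0,0,-1],[0,0,-0.25,0,0,0,-1],[0,0,-0.4,0,0,0,-1],[0,0,-0.55,0,0,0,-1],[0,0,-0.7,0,0,0,-1],[0,0,-0.8,0,0,0,-1],[0,0,-0.8,0,0,0,-1]]]'
python3 -c "
from h import *
legs((.642,.107,.205),-60,2)"
```

```text
time_s: 7.48
position: [0.4703, -0.0395, 0.0421]
tool_rot: [[0.97, 0.243, -0.0], [0.243, -0.97, 0.0], [-0.0, -0.0, -1.0]]
contact_force: [-0.2, 0.6, 0.7]
gripper_width: 0.0825
grip_force: 0.0
time_s: 8.15
position: [0.4735, -0.0405, 0.2068]
tool_rot: [[0.97, 0.242, 0.009], [0.242, -0.97, 0.001], [0.009, 0.001, -1.0]]
contact_force: [1.6, 0.1, 0.4]
gripper_width: 0.085
grip_force: 0.0
pos [ 0.4735 -0.0405  0.2068] yaw -76.0 dyaw 16.0 q7 -1.08 w 0.085 t 8.2
 leg [ 0.498 -0.256  0.005] wz -0.133
 leg [ 0.529 -0.184  0.005] wz -0.133
```

```bash
python3 -m pendant '[[[0.06,-0.03,0,0,0,-0.02,-1],[0.18,-0.09,0,0,0,-0.05,-1],[0.34,-0.17,0,0,0,-0.08,-1],[0.5,-0.26,0,0,0,-0.13,-1],[0.66,-0.33,0,0,0,-0.18,-1],[0.8,-0.41,0,0,0,-0.22,-1],[0.92,-0.47,0,0,0,-0.25,-1],[0.96,-0.5,0,0,0,-0.267,-1]]]'|head -2
python3 - <<'E'
from h import *
from plant import snapshot
d=snapshot("wrist");np.savez("w2.npz",**d);cv2.imwrite("pics/w2.png",d["frame"][:,:,::-1])
legs((.642,.107,.205),-60,1)
E
```

```text
time_s: 8.82
position: [0.634, 0.109, 0.1984]
pos [0.6337 0.1092 0.1985] yaw -59.5 dyaw -0.5 q7 -0.97 w 0.0852 t 8.9
 leg [ 0.03   0.031 -0.032] wz 0.009
```

View pics/w2.png

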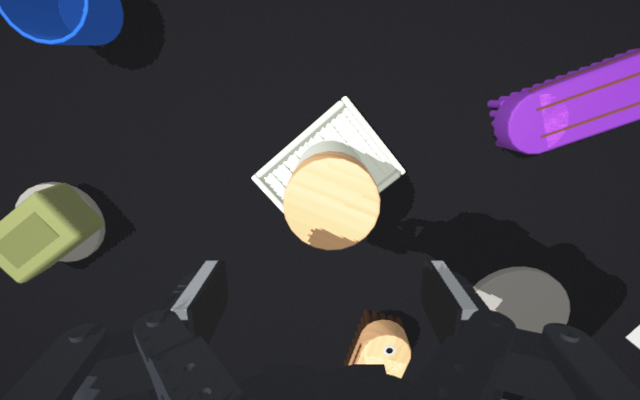

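Jar lid at (332,200) with the dish behind it; aside-brush at (385,345), large coaster now bare at (520,310).

```bash
python3 - <<'E'
from h import *
d=dict(np.load("w2.npz"));H,S,V=hs(d);v,u=np.mgrid[:400,:640];W=(u>230)&(u<420)&(v>80)&(v<260)
P=cloud(d);m=W&(P[...,2]>.1);c=biggest(m)
print("jar",cv2.minEnclosingCircle((ray(d,c,.108)[:,:2]*1000).astype(np.float32)),circ(ray(d,c,.108),33))
m=W&(S<50)&(V>110)&(P[...,2]<.03)
print("dish",rect(ray(d,np.c_[u[m],v[m]],.012)))
m=(u>480)&(u<580)&(v>262)&(v<350)&(S<40)&(V>70)&(V<150);c=biggest(m);print("coaster",circ(ray(d,c,.01),58))
legs((.642,.107,.09),-60,1)
E
```

```text
jar ((642.9532470703125, 107.95747375488281), 32.90227127075195) (array([643. , 108.1]), np.float64(1.3))
dish (array([640.5, 109.1]), array([116.4,  90.7]), -19.3)
coaster (array([ 609.7, -143.6]), np.float64(40.3))
pos [0.6337 0.1092 0.1985] yaw -59.5 dyaw -0.5 q7 -0.97 w 0.0852 t 8.9
 leg [0.03  0.031 0.543] wz 0.009
```

```bash
python3 -m pendant '[[[0.01,0.01,0.04,0,0,0.005,-1],[0.02,0.02,0.1,0,0,0.009,-1],[0.037,0.029,0.16,0,0,0.009,-1],[0.037,0.029,0.21,0,0,0.009,-1],[0.037,0.029,0.23,0,0,0.009,-1],[0.037,0.029,0.23,0,0,0.009,-1],[0.037,0.029,0.23,0,0,0.009,-1],[0.037,0.029,0.23,0,0,0.009,-1]]]'
python3 -c "
from h import *
legs((.643,.108,.09),-60,1)"
```

```text
time_s: 9.53
position: [0.6421, 0.102, 0.157]
tool_rot: [[0.871, 0.492, 0.001], [0.492, -0.871, 0.0], [0.001, 0.0, -1.0]]
contact_force: [-0.1, 0.1, 0.6]
gripper_width: 0.0852
grip_force: 0.0
pos [0.6421 0.102  0.157 ] yaw -60.5 dyaw 0.5 q7 -0.96 w 0.0852 t 9.5
 leg [ 0.019 -0.024  0.335] wz -0.009
```

```bash
python3 -m pendant '[[[0.019,-0.024,0,0,0,-0.009,-1],[0.019,-0.024,0.03,0,0,-0.009,-1],[0.019,-0.024,0.1,0,0,-0.009,-1],[0.019,-0.024,0.18,0,0,-0.009,-1],[0.019,-0.024,0.26,0,0,-0.009,-1],[0.019,-0.024,0.32,0,0,-0.009,-1],[0.019,-0.024,0.335,0,0,-0.009,-1],[0.019,-0.024,0.335,0,0,-0.009,-1]]]'
python3 -m pendant '[[[0,0,0,0,0,0,-0.5],[0,0,0,0,0,0,-0.2],[0,0,0,0,0,0,0.1],[0,0,0,0,0,0,0.5],[0,0,0,0,0,0,1],[0,0,0,0,0,0,1],[0,0,0,0,0,0,1],[0,0,0,0,0,0,1]]]'
```

```text
time_s: 10.2
position: [0.642, 0.1085, 0.0881]
tool_rot: [[0.866, 0.501, -0.002], [0.501, -0.866, -0.0], [-0.002, -0.001, -1.0]]
contact_force: [-1.1, -0.1, -0.0]
gripper_width: 0.0853
grip_force: 0.0
time_s: 10.87
position: [0.6439, 0.1084, 0.0909]
tool_rot: [[0.866, 0.501, 0.003], [0.501, -0.866, 0.001], [0.003, 0.001, -1.0]]
contact_force: [-0.8, 0.5, 5.4]
gripper_width: 0.0651
grip_force: 66.8
```

```bash
python3 -m pendant '[[[0,0,-0.02,0,0,0,1],[0,0,-0.07,0,0,0,1],[0,0,-0.14,0,0,0,1],[0,0,-0.21,0,0,0,1],[0,0,-0.26,0,0,0,1],[0,0,-0.29,0,0,0,1],[0,0,-0.3,0,0,0,1],[0,0,-0.3,0,0,0,1]]]'
python3 -c "
from h import *
legs((.607,-.148,.15),-70,2)"
```

```text
time_s: 11.53
position: [0.6427, 0.1082, 0.1495]
tool_rot: [[0.866, 0.5, 0.0], [0.5, -0.866, 0.0], [0.0, -0.0, -1.0]]
contact_force: [-0.3, 1.3, -2.9]
gripper_width: 0.0647
grip_force: 66.8
pos [0.6427 0.1082 0.1495] yaw -60.0 dyaw -10.0 q7 -0.96 w 0.0647 t 11.5
 leg [-0.398  0.51  -0.001] wz 0.084
 leg [-0.352  0.543 -0.001] wz 0.084
```

```bash
python3 -m pendant '[[[-0.03,0.03,0,0,0,0,1],[-0.1,0.12,0,0,0,0,1],[-0.2,0.26,0,0,0,0,1],[-0.34,0.44,0,0,0,0,1],[-0.48,0.62,0,0,0,0,1],[-0.62,0.8,0,0,0,0,1],[-0.72,0.93,0,0,0,0,1],[-0.78,0.99,0,0,0,0,1]]]'|head -2
python3 -m pendant '[[[0,0.01,0,0,0,0,1],[-0.01,0.02,0,0,0,0,1],[-0.015,0.03,0,0,0,0,1],[-0.015,0.03,0,0,0,0,1],[-0.015,0.03,0,0,0,0,1],[-0.015,0.03,0,0,0,0,1],[-0.015,0.03,0,0,0,0,1],[-0.015,0.03,0,0,0,0,1]]]'|head -2
python3 -c "
from h import *
legs((.607,-.148,.092),-60,1)"
```

```text
time_s: 12.2
position: [0.6033, -0.1509, 0.149]
time_s: 12.87
position: [0.6074, -0.1471, 0.1492]
pos [ 0.6074 -0.1471  0.1492] yaw -59.9 dyaw -0.1 q7 -0.54 w 0.0644 t 12.9
 leg [-0.004  0.003  0.286] wz 0.002
```

```bash
python3 -m pendant '[[[0,0,0.03,0,0,0,1],[0,0,0.08,0,0,0,1],[0,0,0.15,0,0,0,1],[0,0,0.21,0,0,0,1],[0,0,0.25,0,0,0,1],[0,0,0.27,0,0,0,1],[0,0,0.28,0,0,0,1],[0,0,0.28,0,0,0,1]]]'
python3 -m pendant '[[[0,0,0.003,0,0,0,1],[0,0,0.006,0,0,0,1],[0,0,0.01,0,0,0,1],[0,0,0.01,0,0,0,1],[0,0,0.01,0,0,0,1],[0,0,0.01,0,0,0,1],[0,0,0.01,0,0,0,1],[0,0,0.01,0,0,0,1]]]'
```

```text
time_s: 13.53
position: [0.6073, -0.1481, 0.0934]
tool_rot: [[0.866, 0.5, 0.0], [0.5, -0.866, -0.0], [0.0, 0.0, -1.0]]
contact_force: [-0.8, 0.7, -1.9]
gripper_width: 0.0646
grip_force: 67.5
time_s: 14.2
position: [0.608, -0.1484, 0.0929]
tool_rot: [[0.866, 0.5, 0.002], [0.5, -0.866, -0.0], [0.002, 0.002, -1.0]]
contact_force: [-2.3, 1.3, 5.3]
gripper_width: 0.0647
grip_force: 67.7
```

Landed gently (5 N). Release, retreat, on to the soap.

```bash
python3 -m pendant '[[[0,0,0,0,0,0,0.3],[0,0,0,0,0,0,-0.2],[0,0,0,0,0,0,-0.7],[0,0,0,0,0,0,-1],[0,0,0,0,0,0,-1],[0,0,0,0,0,0,-1],[0,0,0,0,0,0,-1],[0,0,0,0,0,0,-1]]]'
python3 -m pendant '[[[0,0,-0.03,0,0,0,-1],[0,0,-0.1,0,0,0,-1],[0,0,-0.22,0,0,0,-1],[0,0,-0.35,0,0,0,-1],[0,0,-0.5,0,0,0,-1],[0,0,-0.6,0,0,0,-1],[0,0,-0.65,0,0,0,-1],[0,0,-0.65,0,0,0,-1]]]'|head -2
python3 - <<'E'
from h import *
from plant import snapshot
d=snapshot("wrist");np.savez("w3.npz",**d)
P=cloud(d);H,S,V=hs(d);v,u=np.mgrid[:400,:640];W=(u>200)&(u<450)&(v>60)&(v<330)&(P[...,2]>.1)&(P[...,2]<.13)
c=biggest(W);print("jar",circ(ray(d,c,.11),33),np.median(P[W][:,2]))
m=(u>200)&(u<450)&(v>60)&(v<330)&(S<50)&(V>70)&(P[...,2]<.02)&(P[...,2]>-.01)
print("coaster",circ(ray(d,np.c_[u[m],v[m]],.01),58))
# soap y axis: x at -24.4 -> y at 65.6/-114.4
legs((.460,.312,.22),-114.4,3)
E
```

```text
time_s: 14.87
position: [0.6072, -0.148, 0.0911]
tool_rot: [[0.866, 0.501, -0.0], [0.501, -0.866, 0.0], [-0.0, -0.0, -1.0]]
contact_force: [0.3, 0.1, -0.3]
gripper_width: 0.0855
grip_force: 0.0
time_s: 15.53
position: [0.6086, -0.1489, 0.2245]
jar (array([ 607.7, -148.7]), np.float64(1.1)) 0.1097822913734838
coaster (array([ 607.6, -149.8]), np.float64(112.1))
pos [ 0.6076 -0.1483  0.2222] yaw -60.0 dyaw -54.4 q7 -0.57 w 0.0851 t 15.6
 leg [ 0.171 -0.787  0.004] wz 0.302
 leg [-0.083 -0.801  0.004] wz 0.302
 leg [-0.328 -0.736  0.004] wz 0.302
```

```bash
python3 -m pendant '[[[0.01,-0.06,0,0,0,0.02,-1],[0.04,-0.18,0,0,0,0.06,-1],[0.07,-0.32,0,0,0,0.12,-1],[0.1,-0.47,0,0,0,0.18,-1],[0.13,-0.62,0,0,0,0.24,-1],[0.17,-0.787,0,0,0,0.302,-1],[0.17,-0.787,0,0,0,0.302,-1],[0.17,-0.787,0,0,0,0.302,-1]]]'|head -2
python3 -m pendant '[[[-0.01,-0.12,0,0,0,0.04,-1],[-0.02,-0.24,0,0,0,0.08,-1],[-0.04,-0.38,0,0,0,0.14,-1],[-0.05,-0.52,0,0,0,0.2,-1],[-0.07,-0.66,0,0,0,0.25,-1],[-0.083,-0.8,0,0,0,0.302,-1],[-0.083,-0.8,0,0,0,0.302,-1],[-0.083,-0.8,0,0,0,0.302,-1]]]'|head -2
python3 -m pendant '[[[-0.05,-0.12,0,0,0,0.04,-1],[-0.1,-0.24,0,0,0,0.1,-1],[-0.16,-0.38,0,0,0,0.16,-1],[-0.22,-0.52,0,0,0,0.22,-1],[-0.28,-0.64,0,0,0,0.26,-1],[-0.328,-0.736,0,0,0,0.302,-1],[-0.328,-0.736,0,0,0,0.302,-1],[-0.328,-0.736,0,0,0,0.302,-1]]]'|head -2
python3 - <<'E'
from h import *
from plant import snapshot
d=snapshot("wrist");np.savez("w4.npz",**d);cv2.imwrite("pics/w4.png",d["frame"][:,:,::-1])
P=cloud(d);H,S,V=hs(d);v,u=np.mgrid[:400,:640];W=(u>150)&(u<500)&(v>40)&(v<330)
m=W&(P[...,2]>.03)&(S>50);c=biggest(m);q=P[m&(P[...,2]>.044)];print("soap",rect(ray(d,c,.04)),rect(q),np.percentile(q[:,2],[5,50,95]))
legs((.460,.312,.04),-114.4,1)
E
```

```text
time_s: 16.25
position: [0.5563, 0.0095, 0.2188]
time_s: 16.92
position: [0.5077, 0.1592, 0.2198]
time_s: 17.58
position: [0.4598, 0.3107, 0.2204]
soap (array([498.3, 294.8]), array([49.1,  3.5]), 64.6) (array([476. , 304.8]), array([117.6,  51.3]), -24.0) [0.0443656  0.04588388 0.04733427]
pos [0.4605 0.3091 0.2208] yaw -114.5 dyaw 0.1 q7 -2.33 w 0.0852 t 17.6
 leg [-0.008 -0.012  0.904] wz -0.001
```

View pics/w4.png

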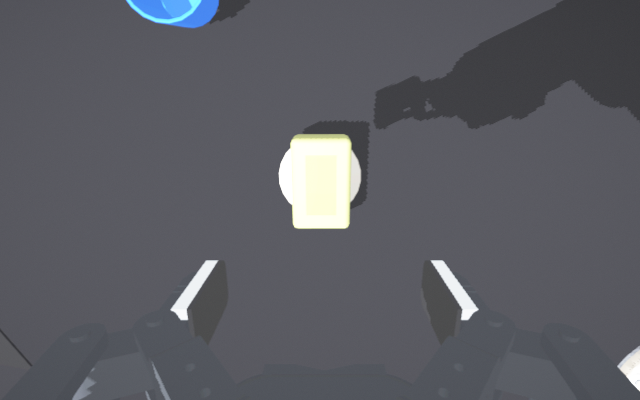

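Soap at (322,182), box rows 134–229, columns 292–351; coaster circle around (320,176), columns 279–361.

```bash
python3 - <<'E'
from h import *
d=dict(np.load("w4.npz"));P=cloud(d);H,S,V=hs(d);v,u=np.mgrid[:400,:640];W=(u>260)&(u<380)&(v>110)&(v<245)
m=W&(P[...,2]>.03);c=biggest(m);print("soap",rect(ray(d,c,.044)),len(c))
m=W&(P[...,2]<.03)&(V>170)&(S<40);q=np.c_[u[m],v[m]];print("coaster",circ(ray(d,q,.01),42),len(q))
E
```

```text
soap (array([461.1, 312.3]), array([85.8, 53.8]), -24.2) 285
coaster (array([460.6, 314.5]), np.float64(1.1)) 895
```

```bash
python3 -m pendant '[[[-0.01,-0.012,0.1,0,0,0,-1],[-0.01,-0.012,0.25,0,0,0,-1],[-0.01,-0.012,0.42,0,0,0,-1],[-0.01,-0.012,0.6,0,0,0,-1],[-0.01,-0.012,0.75,0,0,0,-1],[-0.01,-0.012,0.86,0,0,0,-1],[-0.01,-0.012,0.905,0,0,0,-1],[-0.01,-0.012,0.905,0,0,0,-1]]]'
python3 -m pendant '[[[0,0,0,0,0,0,0],[0,0,0,0,0,0,0.5],[0,0,0,0,0,0,1],[0,0,0,0,0,0,1],[0,0,0,0,0,0,1],[0,0,0,0,0,0,1],[0,0,0,0,0,0,1],[0,0,0,0,0,0,1]]]'
python3 -m pendant '[[[0,0,-0.03,0,0,0,1],[0,0,-0.1,0,0,0,1],[0,0,-0.2,0,0,0,1],[0,0,-0.3,0,0,0,1],[0,0,-0.36,0,0,0,1],[0,0,-0.4,0,0,0,1],[0,0,-0.4,0,0,0,1],[0,0,-0.4,0,0,0,1]]]'
python3 -c "
from h import *
legs((.6405,.109,.119),-109.4,2)"
```

```text
time_s: 18.3
position: [0.4582, 0.3113, 0.0384]
tool_rot: [[0.91, -0.415, -0.003], [-0.415, -0.91, -0.004], [-0.001, 0.005, -1.0]]
contact_force: [0.9, -1.0, -0.4]
gripper_width: 0.0854
grip_force: 0.0
time_s: 18.97
position: [0.4604, 0.3154, 0.0426]
tool_rot: [[0.911, -0.412, 0.004], [-0.412, -0.911, 0.002], [0.003, -0.004, -1.0]]
contact_force: [1.0, -0.9, 6.5]
gripper_width: 0.053
grip_force: 65.6
time_s: 19.63
position: [0.4581, 0.315, 0.1201]
tool_rot: [[0.911, -0.412, -0.0], [-0.412, -0.911, 0.0], [-0.001, 0.0, -1.0]]
contact_force: [-0.8, 0.3, -2.2]
gripper_width: 0.0532
grip_force: 64.9
pos [0.4581 0.315  0.1201] yaw -114.3 dyaw 4.9 q7 -2.27 w 0.0532 t 19.6
 leg [0.628 0.282 0.003] wz -0.041
 leg [0.615 0.308 0.003] wz -0.041
```

```bash
python3 -m pendant '[[[0.04,0.02,0,0,0,0,1],[0.12,0.05,0,0,0,0,1],[0.22,0.1,0,0,0,0,1],[0.35,0.16,0,0,0,0,1],[0.5,0.23,0,0,0,0,1],[0.65,0.3,0,0,0,0,1],[0.8,0.38,0,0,0,0,1],[0.93,0.43,0,0,0,0,1]]]'|head -2
python3 -m pendant '[[[0.1,0.05,0,0,0,-0.02,1],[0.19,0.09,0,0,0,-0.04,1],[0.25,0.12,0,0,0,-0.06,1],[0.3,0.15,0,0,0,-0.08,1],[0.3,0.15,0,0,0,-0.08,1],[0.3,0.15,0,0,0,-0.08,1],[0.3,0.15,0,0,0,-0.08,1],[0.3,0.15,0,0,0,-0.08,1]]]'|head -2
python3 -c "
from h import *
legs((.639,.110,.04),-109.4,1)"
```

```text
time_s: 20.3
position: [0.593, 0.1553, 0.1189]
time_s: 20.97
position: [0.634, 0.1094, 0.1196]
pos [0.634  0.1094 0.1196] yaw -109.4 dyaw 0.0 q7 -1.76 w 0.0528 t 21.0
 leg [ 0.023 -0.011  0.398] wz -0.001
```

```bash
python3 -m pendant '[[[0.023,-0.011,0.02,0,0,0,1],[0.023,-0.011,0.08,0,0,0,1],[0.023,-0.011,0.17,0,0,0,1],[0.023,-0.011,0.26,0,0,0,1],[0.023,-0.011,0.33,0,0,0,1],[0.023,-0.011,0.365,0,0,0,1],[0.023,-0.011,0.38,0,0,0,1],[0.023,-0.011,0.38,0,0,0,1]]]'
python3 -m pendant '[[[0,0,0.005,0,0,0,1],[0,0,0.01,0,0,0,1],[0,0,0.015,0,0,0,1],[0,0,0.02,0,0,0,1],[0,0,0.02,0,0,0,1],[0,0,0.02,0,0,0,1],[0,0,0.02,0,0,0,1],[0,0,0.02,0,0,0,1]]]'
```

```text
time_s: 21.63
position: [0.6395, 0.1084, 0.0434]
tool_rot: [[0.943, -0.334, -0.001], [-0.334, -0.943, -0.0], [-0.001, 0.001, -1.0]]
contact_force: [-0.3, 0.4, -0.9]
gripper_width: 0.0529
grip_force: 64.8
time_s: 22.3
position: [0.6403, 0.1084, 0.0407]
tool_rot: [[0.942, -0.334, 0.001], [-0.334, -0.942, 0.0], [0.001, -0.0, -1.0]]
contact_force: [0.2, -0.1, 0.2]
gripper_width: 0.0528
grip_force: 64.9
```

```bash
python3 -m pendant '[[[0,0,0.005,0,0,0,1],[0,0,0.006,0,0,0,1],[0,0,0.006,0,0,0,0.6],[0,0,0.006,0,0,0,0.2],[0,0,0.006,0,0,0,-0.5],[0,0,0.006,0,0,0,-1],[0,0,0.006,0,0,0,-1],[0,0,0.006,0,0,0,-1]]]'
python3 -m pendant '[[[0,0,-0.03,0,0,0,-1],[0,0,-0.12,0,0,0,-1],[0,0,-0.28,0,0,0,-1],[0,0,-0.45,0,0,0,-1],[0,0,-0.62,0,0,0,-1],[0,0,-0.8,0,0,0,-1],[0,0,-0.92,0,0,0,-1],[0,0,-0.96,0,0,0,-1]]]'|head -2
python3 - <<'E'
from h import *
from plant import snapshot
d=snapshot("wrist");np.savez("w5.npz",**d)
P=cloud(d);v,u=np.mgrid[:400,:640];W=(u>220)&(u<420)&(v>80)&(v<255)&(P[...,2]>.025)
print("soap",rect(ray(d,biggest(W),.042)),np.percentile(P[W][:,2],[50,95]))
legs((.427,-.281,.24),-73,3)
E
```

```text
time_s: 22.97
position: [0.6398, 0.1083, 0.0388]
tool_rot: [[0.942, -0.334, -0.0], [-0.334, -0.942, -0.0], [-0.0, 0.0, -1.0]]
contact_force: [0.3, -1.6, 0.9]
gripper_width: 0.0857
grip_force: 0.0
time_s: 23.63
position: [0.6423, 0.1077, 0.237]
soap (array([641.5, 106.9]), array([86.7, 53.8]), -19.6) [0.04575402 0.04733452]
pos [0.6421 0.1078 0.2364] yaw -109.5 dyaw 36.5 q7 -1.81 w 0.0856 t 23.7
 leg [-0.121  0.731 -0.006] wz -0.203
 leg [-0.273  0.689 -0.006] wz -0.203
 leg [-0.412  0.616 -0.006] wz -0.203
```

```bash
python3 -m pendant '[[[-0.01,0.06,0,0,0,0,-1],[-0.03,0.18,0,0,0,0,-1],[-0.05,0.32,0,0,0,0,-1],[-0.08,0.47,0,0,0,0,-1],[-0.1,0.63,0,0,0,0,-1],[-0.13,0.79,0,0,0,0,-1],[-0.15,0.9,0,0,0,0,-1],[-0.165,1,0,0,0,0,-1]]]'|head -2
python3 -m pendant '[[[-0.03,0.16,0,0,0,0,-1],[-0.06,0.33,0,0,0,0,-1],[-0.08,0.5,0,0,0,0,-1],[-0.11,0.66,0,0,0,0,-1],[-0.13,0.8,0,0,0,0,-1],[-0.15,0.9,0,0,0,0,-1],[-0.165,1,0,0,0,0,-1],[-0.165,1,0,0,0,0,-1]]]'|head -2
python3 -m pendant '[[[-0.02,0.1,0,0,0,0,-1],[-0.034,0.18,0,0,0,0,-1],[-0.034,0.19,0,0,0,0,-1],[-0.034,0.19,0,0,0,0,-1],[-0.034,0.19,0,0,0,0,-1],[-0.034,0.19,0,0,0,0,-1],[-0.034,0.19,0,0,0,0,-1],[-0.034,0.19,0,0,0,0,-1]]]'|head -2
python3 - <<'E'
from h import *
from plant import snapshot
d=snapshot("wrist");np.savez("w6.npz",**d);cv2.imwrite("pics/w6.png",d["frame"][:,:,::-1])
P=cloud(d);v,u=np.mgrid[:400,:640];W=(u>220)&(u<420)&(v>60)&(v<260)&(P[...,2]>.12)&(P[...,2]<.15)
print("bottle",circ(ray(d,biggest(W),.138),21),np.percentile(P[W][:,2],[50,95]))
H,S,V=hs(d);m=(S>70)&(V>40)&(u>150)&(u<520)&(P[...,2]<.03)&(P[...,2]>-.01)
print("tray",rect(ray(d,biggest(m),.014)))
legs((.4275,-.281,.12),-109.5,1)
E
```

```text
time_s: 24.35
position: [0.5395, -0.071, 0.2296]
time_s: 25.02
position: [0.4398, -0.251, 0.2302]
time_s: 25.68
position: [0.4255, -0.2791, 0.2309]
bottle (array([ 428.8, -282.3]), np.float64(1.2)) [0.13766336 0.13878337]
tray (array([ 428. , -283.1]), array([185.9,  90.8]), 16.5)
pos [ 0.4254 -0.2793  0.231 ] yaw -109.4 dyaw -0.1 q7 -1.09 w 0.0855 t 25.7
 leg [0.013 0.004 0.555] wz 0.001
```

View pics/w6.png

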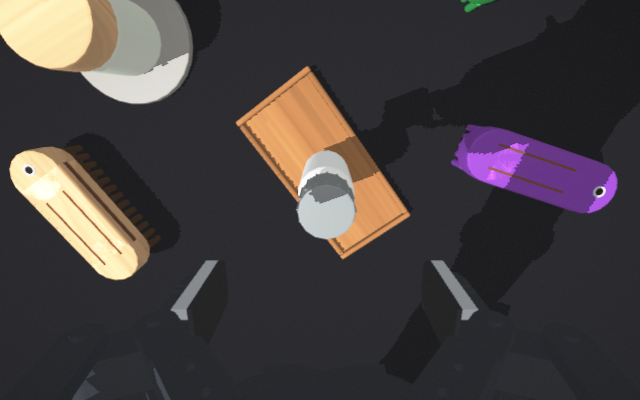

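Bottle cap at (326,210) over the tray; tray (428,-283) mm; brush aside stands fine at (80,215). Grip the cap.

```bash
python3 -m pendant '[[[0.021,0.008,0.02,0,0,0,-1],[0.021,0.008,0.08,0,0,0,-1],[0.021,0.008,0.18,0,0,0,-1],[0.021,0.008,0.3,0,0,0,-1],[0.021,0.008,0.42,0,0,0,-1],[0.021,0.008,0.51,0,0,0,-1],[0.021,0.008,0.545,0,0,0,-1],[0.021,0.008,0.545,0,0,0,-1]]]'
python3 -m pendant '[[[0,0,0,0,0,0,-0.3],[0,0,0,0,0,0,0],[0,0,0,0,0,0,0.15],[0,0,0,0,0,0,0.3],[0,0,0,0,0,0,0.6],[0,0,0,0,0,0,1],[0,0,0,0,0,0,1],[0,0,0,0,0,0,1]]]'
python3 -m pendant '[[[0,0,-0.02,0,0,0,1],[0,0,-0.07,0,0,0,1],[0,0,-0.15,0,0,0,1],[0,0,-0.24,0,0,0,1],[0,0,-0.33,0,0,0,1],[0,0,-0.38,0,0,0,1],[0,0,-0.4,0,0,0,1],[0,0,-0.4,0,0,0,1]]]'
python3 -c "
from h import *
legs((.4606,.3145,.203),-109.5,3)"
```

```text
time_s: 26.4
position: [0.4273, -0.2822, 0.1202]
tool_rot: [[0.942, -0.334, -0.004], [-0.334, -0.942, 0.002], [-0.004, -0.0, -1.0]]
contact_force: [0.2, 1.0, -0.0]
gripper_width: 0.0852
grip_force: 0.0
time_s: 27.07
position: [0.4293, -0.2834, 0.1235]
tool_rot: [[0.943, -0.334, 0.003], [-0.334, -0.943, -0.001], [0.003, -0.0, -1.0]]
contact_force: [-0.7, 1.5, 5.9]
gripper_width: 0.0385
grip_force: 59.7
time_s: 27.73
position: [0.4286, -0.2833, 0.2029]
tool_rot: [[0.942, -0.334, 0.002], [-0.334, -0.942, -0.001], [0.002, 0.0, -1.0]]
contact_force: [0.2, -0.1, -1.7]
gripper_width: 0.0387
grip_force: 60.4
pos [ 0.4286 -0.2833  0.2029] yaw -109.5 dyaw 0.0 q7 -1.06 w 0.0387 t 27.7
 leg [-0.283 -0.957 -0.   ] wz -0.0
 leg [-0.283 -0.957 -0.   ] wz -0.0
 leg [-0.283 -0.957 -0.   ] wz -0.0
```

```bash
python3 -m pendant '[[[-0.02,-0.05,0,0,0,0,1],[-0.04,-0.14,0,0,0,0,1],[-0.08,-0.26,0,0,0,0,1],[-0.12,-0.4,0,0,0,0,1],[-0.16,-0.55,0,0,0,0,1],[-0.2,-0.7,0,0,0,0,1],[-0.25,-0.84,0,0,0,0,1],[-0.283,-0.957,0,0,0,0,1]]]'|head -2
python3 -m pendant '[[[-0.04,-0.13,0,0,0,0,1],[-0.08,-0.26,0,0,0,0,1],[-0.12,-0.4,0,0,0,0,1],[-0.16,-0.53,0,0,0,0,1],[-0.2,-0.66,0,0,0,0,1],[-0.23,-0.78,0,0,0,0,1],[-0.26,-0.88,0,0,0,0,1],[-0.283,-0.957,0,0,0,0,1]]]'|head -2
python3 -m pendant '[[[-0.03,-0.1,0,0,0,0,1],[-0.07,-0.24,0,0,0,0,1],[-0.11,-0.39,0,0,0,0,1],[-0.16,-0.55,0,0,0,0,1],[-0.2,-0.7,0,0,0,0,1],[-0.24,-0.82,0,0,0,0,1],[-0.27,-0.91,0,0,0,0,1],[-0.283,-0.957,0,0,0,0,1]]]'|head -2
python3 -m pendant '[[[0,0,0,0,0,0,1],[0,0,0,0,0,0,1],[0,0,0,0,0,0,1],[0,0,0,0,0,0,1],[0,0,0,0,0,0,1],[0,0,0,0,0,0,1],[0,0,0,0,0,0,1],[0,0,0,0,0,0,1]]]'
python3 - <<'E'
from h import *
from plant import snapshot
d=snapshot("wrist");np.savez("w7.npz",**d);cv2.imwrite("pics/w7.png",d["frame"][:,:,::-1])
legs((.4606,.3145,.13),-109.5,1)
E
```

```text
time_s: 28.4
position: [0.4376, -0.0807, 0.2008]
time_s: 29.07
position: [0.4484, 0.118, 0.2008]
time_s: 29.73
position: [0.4583, 0.3184, 0.2001]
time_s: 30.4
position: [0.4602, 0.3146, 0.2023]
tool_rot: [[0.942, -0.335, 0.0], [-0.335, -0.942, 0.0], [-0.0, -0.0, -1.0]]
contact_force: [-0.0, -0.1, -2.0]
gripper_width: 0.039
grip_force: 60.6
pos [0.4602 0.3148 0.2022] yaw -109.5 dyaw 0.0 q7 -2.31 w 0.0386 t 30.4
 leg [0.002 0.001 0.361] wz -0.001
```

View pics/w7.png

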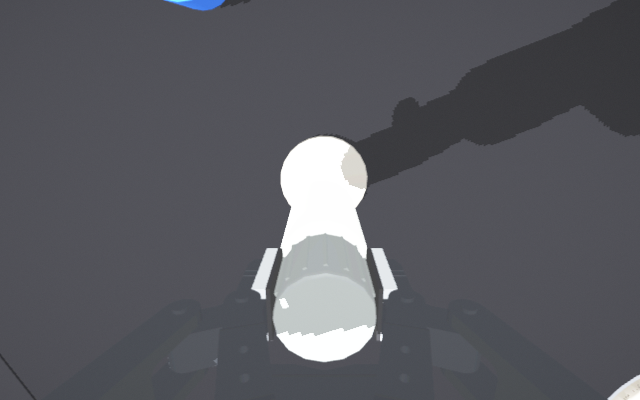

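Bottle hangs upright over the bare small coaster (centre ≈ (324,178)).

```bash
python3 - <<'E'
from h import *
d=dict(np.load("w7.npz"));print(ray(d,[[281,178],[367,178],[324,136]],.01))
a=ray(d,[[281,178],[367,178]],.01).mean(0);print(a)
E
python3 -m pendant '[[[0,0,0.03,0,0,0,1],[0,0,0.08,0,0,0,1],[0,0,0.16,0,0,0,1],[0,0,0.25,0,0,0,1],[0,0,0.31,0,0,0,1],[0,0,0.35,0,0,0,1],[0,0,0.37,0,0,0,1],[0,0,0.37,0,0,0,1]]]'
```

```text
[[0.47553055 0.3525806  0.01      ]
 [0.44791331 0.27475013 0.01      ]
 [0.49927105 0.3003547  0.01      ]]
[0.46172193 0.31366537 0.01      ]
time_s: 31.12
position: [0.4597, 0.3146, 0.127]
tool_rot: [[0.942, -0.334, -0.001], [-0.334, -0.942, -0.001], [-0.001, 0.002, -1.0]]
contact_force: [0.1, 0.7, -2.7]
gripper_width: 0.0388
grip_force: 60.6
```

```bash
python3 -m pendant '[[[0,0,0.004,0,0,0,1],[0,0,0.008,0,0,0,1],[0,0,0.012,0,0,0,1],[0,0,0.015,0,0,0,1],[0,0,0.018,0,0,0,1],[0,0,0.018,0,0,0,1],[0,0,0.018,0,0,0,1],[0,0,0.018,0,0,0,1]]]'
```

```text
time_s: 31.78
position: [0.4607, 0.3151, 0.1255]
tool_rot: [[0.942, -0.334, 0.001], [-0.334, -0.942, 0.001], [0.001, -0.001, -1.0]]
contact_force: [-0.9, 0.0, 4.7]
gripper_width: 0.0386
grip_force: 61.2
```

Landed. Release, rise, then to the brush.

```bash
python3 -m pendant '[[[0,0,0,0,0,0,0.5],[0,0,0,0,0,0,0.3],[0,0,0,0,0,0,0],[0,0,0,0,0,0,-0.5],[0,0,0,0,0,0,-1],[0,0,0,0,0,0,-1],[0,0,0,0,0,0,-1],[0,0,0,0,0,0,-1]]]'
python3 -m pendant '[[[0,0,-0.03,0,0,0,-1],[0,0,-0.1,0,0,0,-1],[0,0,-0.2,0,0,0,-1],[0,0,-0.32,0,0,0,-1],[0,0,-0.45,0,0,0,-1],[0,0,-0.55,0,0,0,-1],[0,0,-0.6,0,0,0,-1],[0,0,-0.6,0,0,0,-1]]]'|head -2
python3 - <<'E'
from h import *
from plant import snapshot
d=snapshot("wrist");P=cloud(d);v,u=np.mgrid[:400,:640];W=(u>220)&(u<420)&(v>60)&(v<270)&(P[...,2]>.125)&(P[...,2]<.16)
print("bottle",circ(ray(d,biggest(W),.14),21),np.percentile(P[W][:,2],[5,50,95]))
legs((.47,-.04,.22),-76,2)
E
```

```text
time_s: 32.45
position: [0.4601, 0.3148, 0.1243]
tool_rot: [[0.942, -0.334, -0.0], [-0.334, -0.942, -0.0], [-0.0, 0.0, -1.0]]
contact_force: [-1.2, -1.0, 0.3]
gripper_width: 0.0855
grip_force: 0.0
time_s: 33.12
position: [0.4618, 0.3155, 0.2474]
bottle (array([460. , 315.8]), np.float64(1.3)) [0.13210884 0.13964255 0.14078715]
pos [0.4608 0.3151 0.2454] yaw -109.5 dyaw 33.5 q7 -2.33 w 0.0856 t 33.2
 leg [0.319 0.829 0.063] wz -0.279
 leg [0.066 0.886 0.063] wz -0.279
```

```bash
python3 -m pendant '[[[0.02,0.06,0,0,0,-0.02,-1],[0.06,0.17,0,0,0,-0.05,-1],[0.12,0.32,0.01,0,0,-0.1,-1],[0.19,0.5,0.02,0,0,-0.16,-1],[0.26,0.67,0.04,0,0,-0.22,-1],[0.319,0.829,0.06,0,0,-0.279,-1],[0.319,0.829,0.06,0,0,-0.279,-1],[0.319,0.829,0.06,0,0,-0.279,-1]]]'|head -2
python3 -m pendant '[[[0.01,0.14,0,0,0,-0.04,-1],[0.02,0.3,0.01,0,0,-0.09,-1],[0.03,0.46,0.02,0,0,-0.14,-1],[0.05,0.62,0.04,0,0,-0.19,-1],[0.06,0.76,0.05,0,0,-0.24,-1],[0.066,0.886,0.063,0,0,-0.279,-1],[0.066,0.886,0.063,0,0,-0.279,-1],[0.066,0.886,0.063,0,0,-0.279,-1]]]'|head -2
python3 - <<'E'
from h import *
from plant import snapshot
d=snapshot("wrist");np.savez("w8.npz",**d);cv2.imwrite("pics/w8.png",d["frame"][:,:,::-1])
P=cloud(d);v,u=np.mgrid[:400,:640];W=(u>200)&(u<440)&(v>40)&(v<300)&(P[...,2]>.035)&(P[...,2]<.06)
print("brush",rect(ray(d,biggest(W),.048)),np.percentile(P[W][:,2],[5,50,95]))
legs((.47,-.04,.04),-76,1)
E
```

```text
time_s: 33.83
position: [0.4638, 0.1344, 0.2309]
time_s: 34.5
position: [0.469, -0.0405, 0.2189]
brush (array([471.5, -42. ]), array([148.3,  49.8]), 14.0) [0.04843962 0.0497966  0.05100832]
pos [ 0.4693 -0.0388  0.219 ] yaw -76.0 dyaw 0.0 q7 -1.12 w 0.0856 t 34.5
 leg [0.002 0.007 0.895] wz -0.0
```

View pics/w8.png

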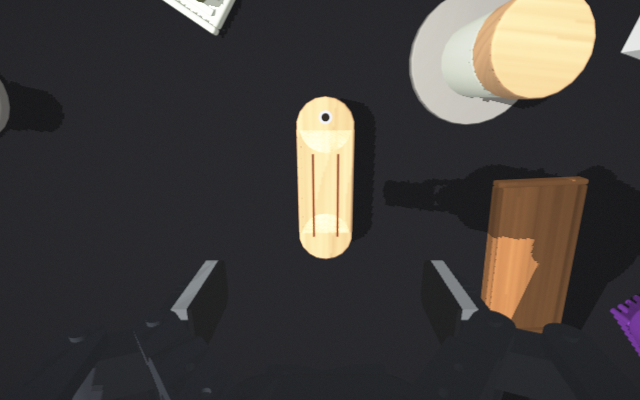

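Brush at (325,178), aligned between the fingers; empty tray at (540,255). Grasp.

```bash
python3 -m pendant '[[[0.007,0.018,0.1,0,0,0,-1],[0.007,0.018,0.25,0,0,0,-1],[0.007,0.018,0.42,0,0,0,-1],[0.007,0.018,0.6,0,0,0,-1],[0.007,0.018,0.75,0,0,0,-1],[0.007,0.018,0.85,0,0,0,-1],[0.007,0.018,0.885,0,0,0,-1],[0.007,0.018,0.885,0,0,0,-1]]]'|head -2
python3 -m pendant '[[[0,0,0,0,0,0,0],[0,0,0,0,0,0,0.5],[0,0,0,0,0,0,1],[0,0,0,0,0,0,1],[0,0,0,0,0,0,1],[0,0,0,0,0,0,1],[0,0,0,0,0,0,1],[0,0,0,0,0,0,1]]]'
python3 -m pendant '[[[0,0,-0.03,0,0,0,1],[0,0,-0.1,0,0,0,1],[0,0,-0.2,0,0,0,1],[0,0,-0.3,0,0,0,1],[0,0,-0.36,0,0,0,1],[0,0,-0.4,0,0,0,1],[0,0,-0.4,0,0,0,1],[0,0,-0.4,0,0,0,1]]]'
python3 -c "
from h import *
legs((.428,-.283,.123),-73.5,2)"
```

```text
time_s: 35.22
position: [0.4702, -0.0412, 0.0408]
time_s: 35.88
position: [0.4735, -0.0433, 0.0447]
tool_rot: [[0.97, 0.241, 0.004], [0.241, -0.97, 0.001], [0.004, 0.0, -1.0]]
contact_force: [-0.2, 0.8, 6.3]
gripper_width: 0.049
grip_force: 64.1
time_s: 36.55
position: [0.4715, -0.0433, 0.1229]
tool_rot: [[0.97, 0.241, 0.0], [0.241, -0.97, 0.0], [0.0, -0.0, -1.0]]
contact_force: [-0.6, -1.1, -0.9]
gripper_width: 0.0492
grip_force: 63.2
pos [ 0.4715 -0.0433  0.1229] yaw -76.0 dyaw 2.5 q7 -1.0 w 0.0492 t 36.5
 leg [-0.25   0.555 -0.   ] wz -0.021
 leg [-0.262  0.55  -0.   ] wz -0.021
```

```bash
python3 -m pendant '[[[-0.02,0.05,0,0,0,0,1],[-0.06,0.14,0,0,0,0,1],[-0.12,0.28,0,0,0,0,1],[-0.2,0.45,0,0,0,0,1],[-0.27,0.6,0,0,0,0,1],[-0.34,0.76,0,0,0,0,1],[-0.4,0.88,0,0,0,0,1],[-0.43,0.96,0,0,0,0,1]]]'|head -2
python3 -m pendant '[[[-0.04,0.07,0,0,0,-0.02,1],[-0.06,0.12,0,0,0,-0.042,1],[-0.07,0.145,0,0,0,-0.042,1],[-0.07,0.145,0,0,0,-0.042,1],[-0.07,0.145,0,0,0,-0.042,1],[-0.07,0.145,0,0,0,-0.042,1],[-0.07,0.145,0,0,0,-0.042,1],[-0.07,0.145,0,0,0,-0.042,1]]]'|head -2
python3 -c "
from h import *
legs((.4295,-.2825,.053),-73.5,1)"
```

```text
time_s: 37.22
position: [0.4312, -0.2553, 0.1221]
time_s: 37.88
position: [0.4283, -0.281, 0.1227]
pos [ 0.4283 -0.281   0.1227] yaw -73.4 dyaw -0.1 q7 -0.42 w 0.049 t 37.9
 leg [0.004 0.009 0.349] wz 0.001
```

```bash
python3 -m pendant '[[[0.004,0.009,0.03,0,0,0,1],[0.004,0.009,0.08,0,0,0,1],[0.004,0.009,0.15,0,0,0,1],[0.004,0.009,0.23,0,0,0,1],[0.004,0.009,0.29,0,0,0,1],[0.004,0.009,0.325,0,0,0,1],[0.004,0.009,0.335,0,0,0,1],[0.004,0.009,0.335,0,0,0,1]]]'
python3 -m pendant '[[[0,0,0.004,0,0,0,1],[0,0,0.008,0,0,0,1],[0,0,0.012,0,0,0,1],[0,0,0.016,0,0,0,1],[0,0,0.02,0,0,0,1],[0,0,0.02,0,0,0,1],[0,0,0.02,0,0,0,1],[0,0,0.02,0,0,0,1]]]'
```

```text
time_s: 38.55
position: [0.4288, -0.2834, 0.0552]
tool_rot: [[0.959, 0.283, -0.001], [0.283, -0.959, 0.0], [-0.001, -0.001, -1.0]]
contact_force: [0.2, -0.6, -1.0]
gripper_width: 0.0489
grip_force: 63.2
time_s: 39.22
position: [0.4295, -0.2838, 0.0527]
tool_rot: [[0.959, 0.283, 0.001], [0.283, -0.959, 0.0], [0.001, 0.0, -1.0]]
contact_force: [-1.6, 1.6, 5.4]
gripper_width: 0.049
grip_force: 63.9
```

```bash
python3 -m pendant '[[[0,0,0,0,0,0,0.5],[0,0,0,0,0,0,0],[0,0,0,0,0,0,-0.5],[0,0,0,0,0,0,-1],[0,0,0,0,0,0,-1],[0,0,0,0,0,0,-1],[0,0,0,0,0,0,-1],[0,0,0,0,0,0,-1]]]'|tail -3
python3 -m pendant '[[[0,0,-0.03,0,0,0,-1],[0,0,-0.12,0,0,0,-1],[0,0,-0.28,0,0,0,-1],[0,0,-0.45,0,0,0,-1],[0,0,-0.62,0,0,0,-1],[0,0,-0.8,0,0,0,-1],[0,0,-0.9,0,0,0,-1],[0,0,-0.9,0,0,0,-1]]]'|head -2
python3 -m pendant '[[[0,0,0,0,0,0,-1],[0,0,0,0,0,0,-1],[0,0,0,0,0,0,-1],[0,0,0,0,0,0,-1],[0,0,0,0,0,0,-1],[0,0,0,0,0,0,-1],[0,0,0,0,0,0,-1],[0,0,0,0,0,0,-1]]]'|head -2
python3 - <<'E'
from h import *
from plant import snapshot
d=snapshot("wrist");P=cloud(d);v,u=np.mgrid[:400,:640];W=(u>200)&(u<440)&(v>40)&(v<300)&(P[...,2]>.04)&(P[...,2]<.08)
print("brush",rect(ray(d,biggest(W),.056)),np.percentile(P[W][:,2],[5,50,95]))
cv2.imwrite("pics/w9.png",d["frame"][:,:,::-1])
d=snapshot("scene");cv2.imwrite("pics/s9.png",d["frame"][:,:,::-1])
E
```

```text
contact_force: [0.3, -0.3, -0.3]
gripper_width: 0.0856
grip_force: 0.0
time_s: 40.55
position: [0.4315, -0.2861, 0.2376]
time_s: 41.22
position: [0.4291, -0.2836, 0.2317]
brush (array([ 428.5, -285.1]), array([148.5,  49.8]), 16.5) [0.05608759 0.05777101 0.05896343]
```

View pics/w9.png

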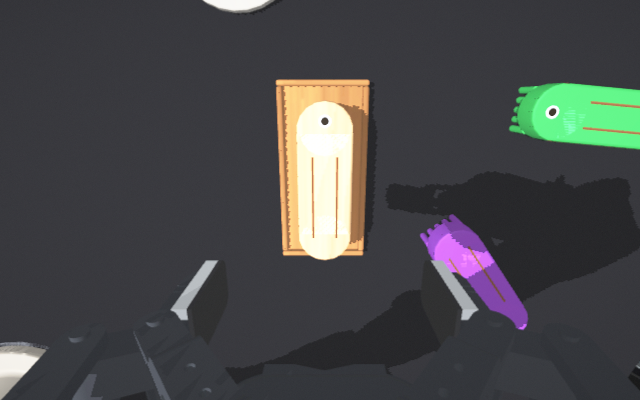

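View pics/s9.png

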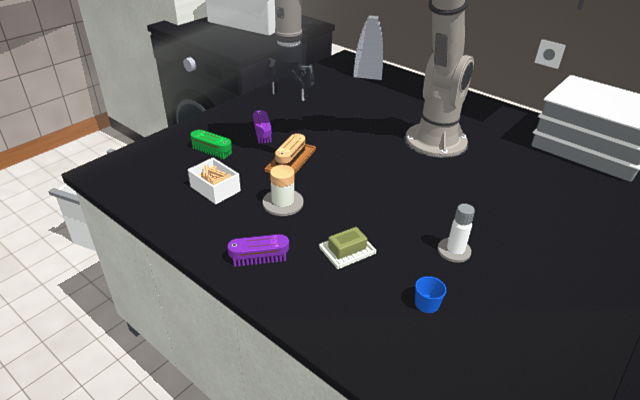

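The brush lies in the tray (325,180 in the wrist view). In the scene view the jar is on the large coaster (283,190), the soap in the dish (348,243) and the bottle on the small coaster (460,235), with the cup and basket in the same place in the picture as at the start.

```bash
python3 -c "
from plant import arm
print(arm.hand_in())"
```

```text
the job is handed in; nothing more can be done
None
```

I put all four things where they belong, each measured within about 3 mm of its centre, and handed the job in at about 41 s; the cup and basket stayed put, and the hand-in gave no verdict.

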